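# Prop open the lid of the grinder's grit box

### The arm

A 7-joint arm with a two-finger parallel gripper is mounted at the origin on the work surface. World frame = base frame: x ahead of the robot, y to its left, z up, the work surface at z = 0. Lengths are in mm, angles in rad, forces in N, time in s.
With the tool pointing down it reaches from about 350 to 900 mm from the base axis. Payload 7.2 kg.
Tool frame: the origin (TCP) lies midway between the tips of the shut fingers; the grasp point (between the pads) lies 19 mm behind it; z points along the fingers, y is the line along which they close (so a half turn about z gives the same grasp; the last joint's range is limited). The gripper opens to 88 mm and grips with 3 to 60 N. Pads are 20 mm wide; open, the fingers measure 115 mm over their backs; the gripper's body (75 mm by 178 mm) begins 61 mm behind the grasp point.
Start: joints at [1.212, 0.411, -0.013, 1.596, 0.006, 1.134, -0.082], TCP at [179.187, -598.766, 222.653] pointing down, gripper open.
Joint ranges: [-2.95, 2.95], [-0.29, 1.99], [-1.47, 1.44], [0.14, 2.54], [-1.03, 4.17], [0.13, 1.85], [-2.86, 2.86]. Speed limits (rad/s): [2.39, 2.39, 3.01, 3.01, 3.14, 3.14, 3.14].

### API

Orientations are given as a unit quaternion [x, y, z, w].
In Python, from station import get_state, grab_frame, camera_model, hand_in gives the robot as it stands. The module is installed in compiled form; this text tells all that it offers.
- The arm moves only by the tool play_rows, never from a script. Its argument "targets" is a list of rows, each a list of 3 entries, a list of its own where there are three numbers: the shift along the tool's x, y, z scaled (see below), then the turn about the tool's z scaled (see below), then the finger opening in mm, from 0 to 87.8. In form: [[[dx, dy, dz], yaw, gripper], ...]. A call has 1 to 20 rows; each row is the pose to reach, as a shift and turn from the pose commanded when the call began, along the tool's axes at that moment; what a row does not reach only later rows make up. The controller multiplies each number of a shift by 0.4 m and each number of a turn by 90 degrees. A row lasts 1/8 s, in which the tool goes at most 62.5 mm and 10.7 degrees, less where a joint would pass 70% of its speed; a pose out of reach is approached as far as the arm can. A call with a number of a shift or a turn outside -1 to 1 is refused whole. A call with a gripper value outside its range is refused whole. The fingers move at their own pace and stop on an object; "force" is the grip in N (left out, the last holds). Time passes only in rows, so rows that repeat a pose let the fingers close. It gives the time, the measured TCP pose, the force, the opening and the grip force at its end, in the units of the state.
- get_state(): the state, without advancing time (a new reading comes with each control period).
- grab_frame(name): name is "side" or "top" or "wrist"; returns (picture, depth): 384x512x3 uint8, red, green, blue; 384x512 float32, mm along the optical axis (not along the pixel's ray), 0 where there is no reading.
- camera_model(name): a dict with "fx", "fy", "cx", "cy" (pixels), "k1" (the pictures are not rectified: a ray, as slopes to the right and down, at radius r is drawn at 1 + k1 r^2 times it, then the intrinsics apply), "camera_from_world" (4x4, takes a point from world to camera coordinates). Camera axes: x right, y up, looking along -z (the intrinsics and any distortion apply to the point x, -y, -z); pixel columns grow to the right and rows downward; lengths in mm; the calibration is good to about 2 mm. A picture is of the moment at which its call begins: read the wrist's pose just before it. camera_model takes no time and is no camera call; for the wrist camera it gives the pose at the moment of the call.
- hand_in(): hands the job in; it is judged then, once.
The state is a dict: "t": time; "joint_positions": joint angles; "dq": joint speeds; "effort": joint torques, N m; "ee_pos": TCP position; "eef_rot": TCP orientation; "ft_force": force on the tool from outside, world axes, zero at the start; "torque": the same for the moment, N m; "opening": opening from 0.0 (shut) to 1.0 (fully open); "gripper_force": force on a finger pad.
Only numpy, scipy, OpenCV 4.12 (cv2) and the standard library are available. Lean on these libraries where they do the work, as an engineer would, in place of code of your own. Each camera call takes 0.05 s, during which the arm holds its last target. There are 200 camera calls.

### The job

Lift the green lid of the grit box by its steel handle and let its stiff hinge hold it, then swing the red-handled prop rod on its side down into the channel and feel along the yellow strip, pressing only gently, until the tip drops fully into the hole. Leave the lid standing open on its prop, never let it slam, and leave the other things on the bench where they are.

Things in the scene. Friction and masses are not known exactly. Their poses are not given: they have to be found in the camera images.
- gritbox: Dark grey-blue open steel box, 260 (x) x 220 (y) x 75 mm high, fixed to the bench, turned up to 0.25 rad about z. Origin: centre of its underside; x points to the hinge side (away from the robot), y to the side with prop rod and channel, z up. 'Box x, y, z' below mean this frame.
- lid (a joint): Angle (rad) of the green lid (260 x 220 x 6 mm, 0.22 kg) about its hinge: 0 closed, grows as it opens, stop at 1.65. The hinge is stiff (friction about 0.36 N m): above about 1.0 rad the lid stays where left, below that it may fall shut. About 4 N at the handle lift it. With the prop in its hole the lid stands at 1.0 to 1.25 rad.
- lid_hinge (a point): Point on the lid's hinge axis at mid-width: the axis runs along box y at box x = 130, z = 75 mm.
- lid_handle (a point): Middle of the lid's steel handle: a round bar, 10 mm thick, 100 mm clear length, along box y, 39 mm above the lid, 245 mm from the hinge. Pinch from above, closing along box x; the bar rolls between the pads as the lid rises, so the gripper can keep pointing down. On the raised lid only 35 mm are free between bar and lid on the robot's side: open to about 40 mm before leaving.
- prop: Steel prop rod, 8 mm thick, 0.08 kg. Origin: its pivot on the lid's side edge, 130 mm from the lid hinge, at box y = 126 mm; own -x runs along the rod, y along the pivot axis. The rod is straight for 170 mm to its elbow. At rest it lies along the lid, elbow towards the robot; from there it swings down through up to 2.6 rad and stays where left (friction 0.16 N m).
- prop_grip (a point): Middle of the prop rod's round red handle, 12 mm thick, 68 mm long, sticking out from the elbow along box y; this point is 60 mm out from the rod. Pinch here from above, closing along box x (nearer the rod the gripper's body would meet it); the handle is a sleeve that spins freely on its axis, which passes through the elbow, so the rod swings while the grip stays.
- prop_tip (a point): End of the prop rod's rounded tip, 8 mm thick, 32 mm beyond the elbow, bent 45 degrees down from the rod's line, so that it stands about upright when the rod slopes 45 degrees, as it does with the tip in the hole. Lid and pivot keep the tip sideways in the middle of the channel.
- rail: Straight steel channel for the prop tip, 210 mm long, 14 wide inside, walls 6 high, fixed along the box's +y side. Origin: at mid-length, on the top face of its yellow floor strip, at box x = -50, y = 126, z = 55 mm; x along the channel away from the robot, y across, z up. Strip and tip are spoiled if pressed together with more than 20 N.
- strip_mid (a point): Same point as the channel's origin. The yellow floor strip, 170 mm long, has one dark hole, 13 (x) by 14 mm, 12 deep. The strip is clamped anywhere within 20 mm of mid-channel, so the hole centre is at an unmeasured x of -20 to +20 mm: see it, or slide the tip to find it. Tip sliding towards the robot lowers the lid, with little force; away raises it, about 5 N.
- wheel_a: Bystander: white grinding wheel, 90 mm across, 20 thick, lying loose in the box. Origin: centre of its underside.
- wheel_b: Bystander: red-brown grinding wheel, 80 mm across, 16 thick, lying loose in the box. Origin: centre of its underside.
- oilstone: Bystander: grey oilstone 150 x 50 x 25 mm, on the bench beside the box (-y side). Origin: centre of its underside.
- jar: Bystander: amber jar, 64 mm across, 85 high, on the bench by the box's far corner on the +y side. Origin: centre of its underside.
- mug: Bystander: blue mug, 80 mm across, 90 high. Origin: centre of its underside.
- screwdriver: Bystander: screwdriver lying on the bench. Origin: on its underside.
- wrench: Bystander: wrench lying on the bench. Origin: on its underside.
- oil: Bystander: white oil bottle with red cap, 60 mm across, 160 high. Origin: centre of its underside.

How it is judged (in metres and radians):
On the way, in this order (a step that is already met when the one before it is completed fails the run):
1. the lid is raised to at least 0.9 rad, the prop rod still up (value of joint lid above 0.9 rad and z of prop_tip in the frame of rail above 0.05 m), for 0.2 s.
2. the prop rod's tip is down in the channel (z of prop_tip in the frame of rail below 0.005 m and x of prop_tip in the frame of rail between -0.06 and 0.06 m), for 0.1 s.
At the end, for the whole second after the job is handed in: The prop rod's tip stands in the hole, more than 6 mm below the top of the yellow strip, within 35 mm of mid-channel along it and 6 mm across; the lid is open more than 0.9 rad and at rest (under 0.05 rad/s) (z of prop_tip in the frame of rail below -0.006 m and x of prop_tip in the frame of rail between -0.035 and 0.035 m and y of prop_tip in the frame of rail between -0.006 and 0.006 m and value of joint lid above 0.9 rad and velocity of joint lid between -0.05 and 0.05 rad/s); the robot touches nothing.
It fails at once if the tip pressed on the strip or channel with more than 20 N (contact force between prop and rail above 20 N).
It fails at once if the lid slammed (closing faster than 1.5 rad/s below 0.6 rad) (value of joint lid below 0.6 rad and velocity of joint lid below -1.5 rad/s).
It fails at once if a bystander moved more than 20 mm (distance of any of wheel_a, wheel_b, oilstone, jar, mug, screwdriver, wrench, oil from where it was at the start of the episode above 0.02 m).
It also fails if it takes over 72 s, if anything falls off the work surface, if the arm or the gripper's body presses on something with over 40 N, if the wrist force passes 120 N, or if a joint passes its speed limit or range.

## Working session

There is one attempt and no reset: what is moved stays moved. The work goes in short steps, Python scripts to look and compute and a tool call to move; the robot and the scene stay as the last step left them, time stands still between calls to the robot, and variables do not carry over. Pictures are saved under pics/ and viewed, at most 10 in all, crops included, and the job is handed in when it is done.

Besides the shell and the picture viewer there is one more tool, called after "Emit:" as name(argument=value, ...) on one line, values as JSON. play_rows: Moves the arm, as the interface text tells. Its arguments: {"type":"object","properties":{"targets":{"type":"array"},"force":{"type":"number"}},"required":["targets"]}

```bash
mkdir -p pics; cat > h.py <<'E'
import numpy as np, cv2
from station import *
def snap(n,fn=None):
    m=camera_model(n); p,d=grab_frame(n)
    if fn: cv2.imwrite(fn,p[...,::-1])
    return p,d,m
def ray(m,u,v):
    x=(u-m['cx'])/m['fx'];y=(v-m['cy'])/m['fy'];a,b=x,y
    for _ in range(20):
        s=1+m['k1']*(a*a+b*b);a,b=x/s,y/s
    return np.array([a,-b,-1.])
def world(m,u,v,depth):
    T=np.linalg.inv(np.array(m['camera_from_world']));return (T@np.append(ray(m,u,v)*depth,1))[:3]
def atz(m,u,v,z):
    T=np.linalg.inv(np.array(m['camera_from_world']));o=T[:3,3];r=T[:3,:3]@ray(m,u,v);return o+r*(z-o[2])/r[2]
def proj(m,P):
    c=np.array(m['camera_from_world'])@np.append(P,1);a,b=c[0]/-c[2],-c[1]/-c[2];s=1+m['k1']*(a*a+b*b)
    return m['fx']*a*s+m['cx'],m['fy']*b*s+m['cy']
E
python3 - <<'E'
from h import *
a=snap('top','pics/top.png');b=snap('side','pics/side.png')
np.savez('f0.npz',t=a[1],s=b[1])
print(get_state())
for m in(a[2],b[2]):print(m)
E
```

```text
{'t': 0.1, 'joint_positions': array([ 1.21181482,  0.4118208 , -0.01273133,  1.59692857,  0.00557591,
        1.1342847 , -0.08222112]), 'dq': array([ 0.00187073, -0.00172849,  0.0015687 , -0.00188342, -0.00087186,
        0.00145091,  0.00020071]), 'effort': array([ 3.41424362e-03, -5.89093459e+01,  6.44283425e-01, -2.91710901e+01,
       -5.37217583e-02,  1.44836580e-02,  1.07042925e-05]), 'ee_pos': array([ 179.0457131 , -598.34870223,  221.90551043]), 'eef_rot': array([ 9.89448369e-01,  1.44884196e-01, -1.36081371e-04, -6.89891383e-04]), 'ft_force': array([0.3350813 , 0.7181892 , 0.13217338]), 'torque': array([ 0.00044397,  0.00592547, -0.03876597]), 'gripper_force': 0.0, 'opening': 0.999922062189688}
{'fx': 464.7139685471521, 'fy': 464.7139685471521, 'cx': 257.41682693385616, 'cy': 193.07312067615015, 'k1': -0.1174976482285811, 'camera_from_world': array([[-5.58766758e-03, -9.99983723e-01,  1.15380813e-03,
        -1.43593670e+01],
       [ 9.83881168e-01, -5.29144936e-03,  1.78745204e-01,
        -5.41768278e+02],
       [-1.78736189e-01,  2.13397887e-03,  9.83894720e-01,
        -1.33676762e+03],
       [ 0.00000000e+00,  0.00000000e+00,  0.00000000e+00,
         1.00000000e+00]])}
{'fx': 471.9112215429045, 'fy': 471.9112215429045, 'cx': 258.8358877086538, 'cy': 195.49279522762987, 'k1': -0.1461993492646042, 'camera_from_world': array([[-7.21281886e-01, -6.92418671e-01, -1.75734220e-02,
         4.00997019e+02],
       [ 4.95481128e-01, -5.33531647e-01,  6.85450534e-01,
        -3.42279146e+02],
       [-4.83994724e-01,  4.85695755e-01,  7.27907096e-01,
        -1.09466680e+03],
       [ 0.00000000e+00,  0.00000000e+00,  0.00000000e+00,
         1.00000000e+00]])}
```

View pics/top.png

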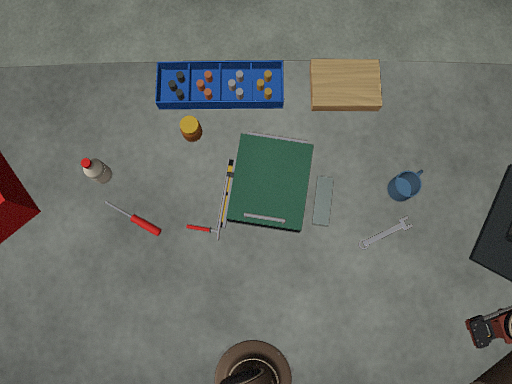

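View pics/side.png

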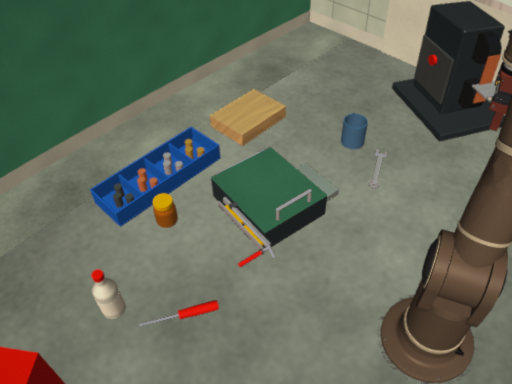

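The top view shows the box turned slightly, with its lid corners near (241,134), (313,144), (301,230) and (228,220). The steel handle runs (245,215)-(283,219), and the red prop handle (187,227)-(212,230). I'll segment these for a box pose.

```bash
python3 - <<'E'
from h import *
p=cv2.imread('pics/top.png');m=camera_model('top');d=np.load('f0.npz')['t']
big=cv2.resize(p[120:250,170:340],None,fx=4.5,fy=4.5,interpolation=cv2.INTER_CUBIC);cv2.imwrite('pics/topc.png',big)
hsv=cv2.cvtColor(p,cv2.COLOR_BGR2HSV)
g=((hsv[...,0]>65)&(hsv[...,0]<95)&(hsv[...,1]>110)).astype(np.uint8)
g[:120]=0;g[250:]=0;g[:,:170]=0;g[:,340:]=0
v,u=np.nonzero(g);W=np.array([atz(m,a,b,81)[:2] for a,b in zip(u,v)],np.float32)
r=cv2.minAreaRect(W);print('lid',r,cv2.boxPoints(r))
print('depth z', [world(m,a,b,d[b,a]) for a,b in ((270,180),(260,150),(264,217),(200,228),(229,190))])
q=((hsv[...,0]<8)|(hsv[...,0]>172))&(hsv[...,1]>150);q[:218]=0;q[240:]=0;q[:,:180]=0;q[:,225:]=0
v,u=np.nonzero(q);print('red px',u.min(),u.max(),v[u==u.min()],v[u==u.max()])
for z in (60,75,90):
  print(z,atz(m,u.min()-.5,v[u==u.min()].mean(),z),atz(m,u.max()+.5,v[u==u.max()].mean(),z))
E
```

```text
lid ((565.1036987304688, -46.49037170410156), (227.5386505126953, 273.5845642089844), 80.5792007446289) [[ 411.53415  -136.33455 ]
 [ 681.4288   -181.11598 ]
 [ 718.6732     43.353806]
 [ 448.77863    88.13524 ]]
depth z [array([575.80453668, -54.48743867,  74.93050522]), array([665.24755264, -25.63276115,  82.11104894]), array([460.20633412, -35.19012952, 122.61758285]), array([434.87638276, 148.97894181,  77.81201048]), array([549.32110084,  66.79604028,  60.17424157])]
red px 186 209 [226] [228]
60 [442.76519078 193.87968182  60.        ] [436.66075817 123.30880632  60.        ]
75 [441.11509905 191.56934347  75.        ] [435.07838845 121.78137464  75.        ]
90 [439.46500732 189.25900511  90.        ] [433.49601872 120.25394295  90.        ]
```

View pics/topc.png

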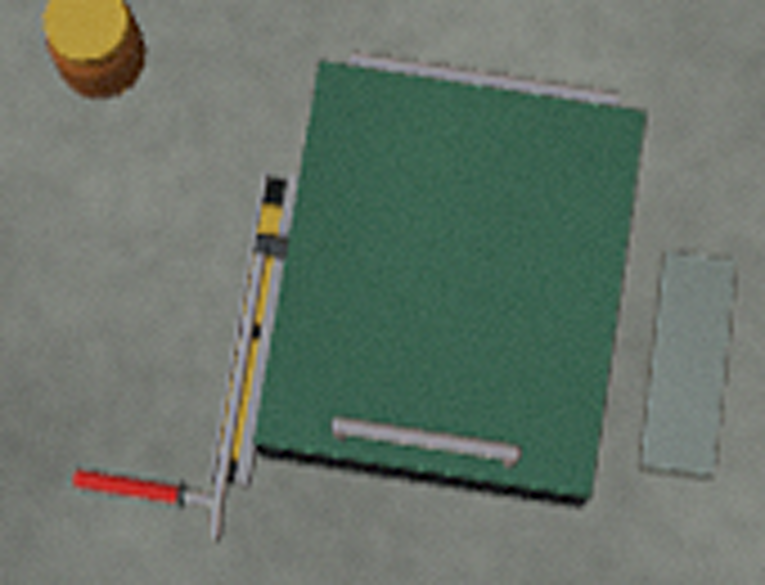

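```bash
cat >> h.py <<'E'
def cr(x,y): return (x+.5)/4.5-.5+170,(y+.5)/4.5-.5+120
E
python3 - <<'E'
from h import *
from scipy.optimize import least_squares
m=camera_model('top')
obs=[((320,61),(130,110,81)),((645,110),(130,-110,81)),((590,492),(-130,-110,81)),((258,447),(-130,110,81)),((335,425),(-115,50,120)),((517,453),(-115,-50,120))]
def P(q,b):
    c,s=np.cos(q[2]),np.sin(q[2]);return np.array([q[0]+c*b[0]-s*b[1],q[1]+s*b[0]+c*b[1],b[2]])
f=lambda q:np.concatenate([np.array(proj(m,P(q,b)))-cr(*o) for o,b in obs])
r=least_squares(f,[560,-46,-.16]);q=r.x;print(q,r.fun.round(2))
for n,b in dict(handle=(-115,0,120),hinge=(130,0,75),mid=(-50,126,55),pivot=(0,126,80)).items():print(n,P(q,b).round(1),np.array(proj(m,P(q,b))).round(1))
def inv(w): c,s=np.cos(q[2]),np.sin(q[2]);d=w[:2]-q[:2];return np.array([c*d[0]+s*d[1],-s*d[0]+c*d[1],w[2]]).round(1)
for n,o,z in [('hole',(257,331),55),('stripfar',(272,205),55),('stripnear',(236,460),55),('grip0',(76,478),78),('grip1',(182,494),78),('elbow',(217,500),78),('tip',(217,540),60),('pivot',(272,245),78)]:print(n,inv(atz(m,*cr(*o),z)))
np.save('q.npy',q)
E
```

```text
[ 5.73277290e+02 -5.49646960e+01 -1.57480446e-01] [-0.57 -0.29  0.18 -0.36  0.71  0.92 -1.04 -0.57  2.91  0.56 -2.23 -0.3 ]
handle [459.7 -36.9 120. ] [264.6 217.3]
hinge [701.7 -75.4  75. ] [276.5 138.8]
mid [543.7  77.3  55. ] [225.6 192.2]
pivot [593.   69.5  80. ] [227.8 174.1]
hole [-52.3 122.1  55. ]
stripfar [ 33.5 126.2  55. ]
stripnear [-138.9  121.8   55. ]
grip0 [-168.5  219.5   78. ]
grip1 [-168.2  150.3   78. ]
elbow [-168.6  127.4   78. ]
tip [-192.6  124.9   60. ]
pivot [  1.7 119.6  78. ]
```

```bash
cat >> h.py <<'E'
from scipy.spatial.transform import Rotation as Ro
Q=np.load('q.npy')
def B(b):
    c,s=np.cos(Q[2]),np.sin(Q[2]);return np.array([Q[0]+c*b[0]-s*b[1],Q[1]+s*b[0]+c*b[1],b[2]])
def inB(w):
    c,s=np.cos(Q[2]),np.sin(Q[2]);d=np.array(w[:2])-Q[:2];return np.array([c*d[0]+s*d[1],-s*d[0]+c*d[1],w[2]])
def rows(pts,S=None):
    """grasp-point box coords -> scaled tool shifts"""
    S=S or get_state();R=Ro.from_quat(S['eef_rot']);X=R.as_matrix()
    y=np.arctan2(X[1,1],X[0,1]);a=(y-Q[2]+np.pi/2)%np.pi-np.pi/2
    print('tcp box',inB(S['ee_pos']).round(1),'yaw turn',round(a/(np.pi/2),3),'F',S['ft_force'].round(1),'open',round(S['opening']*87.8,1),'gf',round(S['gripper_force'],1),'t',S['t'])
    for p in pts:
        w=B(p)-[0,0,19];print((X.T@(w-S['ee_pos'])/400).round(3).tolist())
E
python3 - <<'E'
from h import *
rows([(-115,-300,200),(-115,0,200)])
E
```

```text
tcp box [-304.1 -598.5  221.9] yaw turn -0.715 F [0.3 0.7 0.1] open 87.8 gf 0.0 t 0.1
[0.75, -0.467, 0.103]
[1.075, -1.143, 0.104]
```

Emit:
play_rows(targets=[[[0.1,-0.07,0.0],-0.1,87],[[0.2,-0.14,0.0],-0.2,87],[[0.32,-0.22,0.0],-0.3,87],[[0.43,-0.32,0.03],-0.4,87],[[0.54,-0.42,0.05],-0.5,87],[[0.65,-0.54,0.06],-0.6,87],[[0.75,-0.66,0.07],-0.7,87],[[0.85,-0.78,0.07],-0.715,87],[[0.93,-0.88,0.07],-0.715,87],[[0.98,-0.95,0.07],-0.715,87],[[0.98,-0.95,0.07],-0.715,87]])

```text
t: 1.48
ee_pos: [446.4, -119.6, 194.6]
eef_rot: [0.759, 0.651, 0.0, -0.0]
ft_force: [0.4, -1.3, -0.7]
opening: 0.992
gripper_force: 0.0
```

```bash
python3 - <<'E'
from h import *
rows([(-115,0,180),(-115,0,120)])
E
```

```text
tcp box [-115.2  -83.7  194.6] yaw turn 0.004 F [ 0.4 -1.3 -0.7] open 87.1 gf 0.0 t 1.475
[0.209, 0.002, 0.084]
[0.209, 0.002, 0.234]
```

Emit:
play_rows(targets=[[[0.1,0.0,0.0],0.004,60],[[0.2,0.0,0.04],0.004,60],[[0.209,0.002,0.08],0.004,60],[[0.209,0.002,0.08],0.004,60]])

```text
t: 1.98
ee_pos: [458.5, -41.1, 161.4]
eef_rot: [0.763, 0.647, -0.001, -0.001]
ft_force: [-0.5, 0.6, -0.6]
opening: 0.679
gripper_force: 0.0
```

```bash
python3 - <<'E'
from h import *
rows([(-115,0,120)])
p,d,m=snap('wrist')
cv2.imwrite('pics/w1.png',p[...,::-1])
print(np.array(proj(m,B((-115,0,120)))),np.array(proj(m,B((-115,45,120)))),np.array(proj(m,B((-115,-45,120)))))
E
```

```text
tcp box [-115.5   -4.3  161.4] yaw turn -0.004 F [-0.5  0.6 -0.6] open 59.7 gf 0.0 t 1.975
[0.011, 0.002, 0.151]
[258.48562788 210.98442727] [258.12754598 149.47318143] [258.80083644 265.36372825]
```

View pics/w1.png

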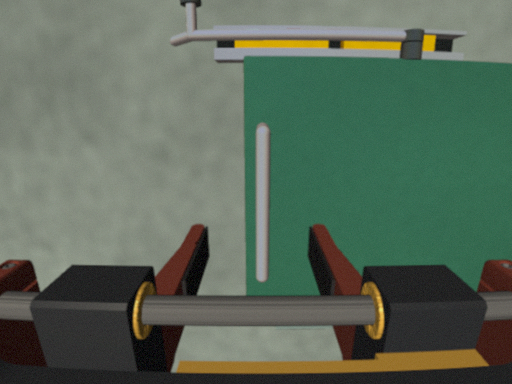

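The wrist view shows the bar at (263, 123–283), about 3 mm beyond the estimate. The hole in the strip is visible near (335,43). I'll descend and grip.

Emit:
play_rows(targets=[[[0.011,0.007,0.05],0,50],[[0.011,0.009,0.1],0,40],[[0.011,0.009,0.151],0,40],[[0.011,0.009,0.151],0,40],[[0.011,0.009,0.151],0,0],[[0.011,0.009,0.151],0,0],[[0.011,0.009,0.151],0,0],[[0.011,0.009,0.151],0,0]], force=25)

```text
t: 3.02
ee_pos: [462.5, -36.1, 102.5]
eef_rot: [0.762, 0.647, -0.001, -0.001]
ft_force: [-6.7, 0.6, 6.8]
opening: 0.103
gripper_force: 25.0
```

```bash
python3 - <<'E'
from h import *
S=get_state();g=inB(S['ee_pos'])+[0,0,19];print(g)
pts=[]
r0=g-np.array([130,0,75])
for t in np.linspace(0,1.32,16)[1:]:
    c,s=np.cos(t),np.sin(t);pts.append((130+r0[0]*c+r0[2]*s,g[1],75-r0[0]*s+r0[2]*c))
rows(pts)
E
```

```text
[-112.41189923    1.28906454  121.47999356]
tcp box [-112.4    1.3  102.5] yaw turn -0.004 F [-6.7  0.6  6.8] open 9.0 gf 25.0 t 3.025
[0.0, 0.012, -0.053]
[0.0, 0.029, -0.104]
[0.0, 0.051, -0.154]
[0.0, 0.077, -0.202]
[0.0, 0.107, -0.247]
[0.001, 0.14, -0.29]
[0.001, 0.178, -0.329]
[0.001, 0.218, -0.365]
[0.001, 0.262, -0.397]
[0.001, 0.308, -0.426]
[0.002, 0.357, -0.45]
[0.002, 0.408, -0.47]
[0.002, 0.46, -0.485]
[0.002, 0.513, -0.495]
[0.003, 0.567, -0.501]
```

Emit:
play_rows(targets=[[[0,0.005,-0.026],0,0],[[0,0.012,-0.053],0,0],[[0,0.02,-0.078],0,0],[[0,0.029,-0.104],0,0],[[0,0.04,-0.129],0,0],[[0,0.051,-0.154],0,0],[[0,0.064,-0.178],0,0],[[0,0.077,-0.202],0,0],[[0,0.092,-0.225],0,0],[[0,0.107,-0.247],0,0],[[0,0.107,-0.247],0,0]])

```text
t: 4.4
ee_pos: [502.6, -42.8, 201.9]
eef_rot: [0.762, 0.647, -0.003, -0.002]
ft_force: [-18.5, 0.9, 11.5]
opening: 0.107
gripper_force: 25.0
```

```bash
python3 - <<'E'
from h import *
rows([])
E
```

```text
tcp box [-71.7   0.9 201.9] yaw turn -0.004 F [-18.5   0.9  11.5] open 9.4 gf 25.0 t 4.4
```

Emit:
play_rows(targets=[[[0,-0.005,-0.004],0,0],[[0,-0.01,-0.007],0,0],[[0,-0.01,-0.007],0,0]])

```text
t: 4.78
ee_pos: [504.4, -43.1, 204.7]
eef_rot: [0.763, 0.647, 0.002, 0.002]
ft_force: [5.4, -1.8, -7.0]
opening: 0.108
gripper_force: 25.0
```

```bash
python3 - <<'E'
from h import *
rows([])
E
```

```text
tcp box [-69.9   0.9 204.7] yaw turn -0.004 F [ 5.4 -1.8 -7. ] open 9.5 gf 25.0 t 4.775
```

```bash
python3 - <<'E'
from h import *
S=get_state();g=inB(S['ee_pos'])+[0,0,19]
r0=g-np.array([130,0,75]);pts=[]
for t in np.linspace(0,.84,13)[1:]:
    c,s=np.cos(t),np.sin(t);pts.append((130+r0[0]*c+r0[2]*s,g[1],75-r0[0]*s+r0[2]*c))
rows(pts)
E
```

```text
tcp box [-69.9   0.9 204.7] yaw turn -0.004 F [ 5.4 -1.8 -7. ] open 9.5 gf 25.0 t 4.775
[0.0, 0.027, -0.034]
[0.0, 0.057, -0.066]
[0.001, 0.089, -0.096]
[0.001, 0.123, -0.123]
[0.001, 0.158, -0.148]
[0.001, 0.196, -0.171]
[0.002, 0.235, -0.19]
[0.002, 0.275, -0.207]
[0.002, 0.316, -0.222]
[0.002, 0.358, -0.233]
[0.003, 0.401, -0.241]
[0.003, 0.444, -0.246]
```

Emit:
play_rows(targets=[[[0,0.027,-0.033],0,0],[[0,0.057,-0.065],0,0],[[0,0.089,-0.094],0,0],[[0,0.123,-0.121],0,0],[[0,0.158,-0.146],0,0],[[0,0.196,-0.168],0,0],[[0,0.235,-0.188],0,0],[[0,0.235,-0.188],0,0]])

```text
t: 5.78
ee_pos: [596.2, -58.4, 283.2]
eef_rot: [0.763, 0.647, 0.001, 0.002]
ft_force: [-9.8, -2.8, 17.6]
opening: 0.107
gripper_force: 25.0
```

```bash
python3 - <<'E'
from h import *
S=get_state();g=inB(S['ee_pos'])+[0,0,19]
r0=g-np.array([130,0,75]);print(np.hypot(r0[0],r0[2]),np.arctan2(r0[2],-r0[0])-.1816);pts=[]
for t in np.linspace(0,.36,7)[1:]:
    c,s=np.cos(t),np.sin(t);pts.append((130+r0[0]*c+r0[2]*s,g[1],75-r0[0]*s+r0[2]*c))
rows(pts)
E
```

```text
251.0428568161571 0.9495776139217442
tcp box [2.320e+01 2.000e-01 2.832e+02] yaw turn -0.004 F [-9.8 -2.8 17.6] open 9.4 gf 25.0 t 5.775
[0.0, 0.035, -0.015]
[0.0, 0.07, -0.028]
[0.001, 0.106, -0.038]
[0.001, 0.143, -0.047]
[0.001, 0.18, -0.053]
[0.001, 0.217, -0.057]
```

Emit:
play_rows(targets=[[[0,0.033,-0.023],0,0],[[0,0.068,-0.036],0,0],[[0,0.104,-0.046],0,0],[[0,0.141,-0.055],0,0],[[0,0.178,-0.061],0,0],[[0,0.215,-0.066],0,0],[[0,0.215,-0.066],0,0],[[0,0.215,-0.066],0,0]])

```text
t: 6.78
ee_pos: [680.6, -72.5, 307.0]
eef_rot: [0.763, 0.647, 0.001, 0.001]
ft_force: [-0.3, -2.8, 5.0]
opening: 0.103
gripper_force: 25.0
```

```bash
python3 - <<'E'
from h import *
S=get_state();g=inB(S['ee_pos'])+[0,0,19]
r0=g-np.array([130,0,75]);print(np.hypot(r0[0],r0[2]),np.arctan2(r0[2],-r0[0])-.1816)
rows([])
E
```

```text
251.90741282964672 1.3046568018308844
tcp box [108.7  -0.5 307. ] yaw turn -0.004 F [-0.3 -2.8  5. ] open 9.1 gf 25.0 t 6.775
```

Emit:
play_rows(targets=[[[0,0,0],0,36],[[0,0,0],0,36],[[0,0,0],0,36],[[0,0,-0.04],0,36],[[0,0,-0.1],0,36],[[0,0,-0.2],0,60],[[0,0,-0.32],0,60],[[0,-0.05,-0.36],0,60],[[0.1,-0.15,-0.36],0,60],[[0.2,-0.15,-0.36],0,60],[[0.3,-0.15,-0.36],0,60],[[0.4,-0.15,-0.36],0,60],[[0.4,-0.15,-0.36],0,60]])

```text
t: 8.4
ee_pos: [646.0, 100.3, 450.2]
eef_rot: [0.76, 0.649, 0.001, -0.001]
ft_force: [0.3, -0.4, 0.3]
opening: 0.686
gripper_force: 0.0
```

```bash
python3 - <<'E'
from h import *
rows([(50,186,420),(50,186,367)])
p,d,m=snap('wrist','pics/w2.png')
for b in ((50,186,367),(50,155,367),(50,220,367)):print(np.array(proj(m,B(b))))
p,d,m=snap('side')
cv2.imwrite('pics/s2.png',cv2.resize(p[80:280,170:400,::-1],None,fx=3,fy=3))
np.savez('f2.npz',s=d)
E
```

```text
tcp box [ 47.5 164.7 450.2] yaw turn 0.0 F [ 0.3 -0.4  0.3] open 60.2 gf 0.0 t 8.4
[0.053, 0.006, 0.123]
[0.053, 0.006, 0.256]
[260.77677676 175.59108787]
[260.6576754  209.93522355]
[260.91142426 135.17141857]
```

View pics/w2.png

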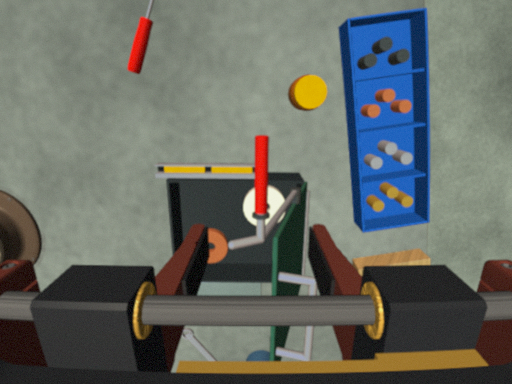

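View pics/s2.png

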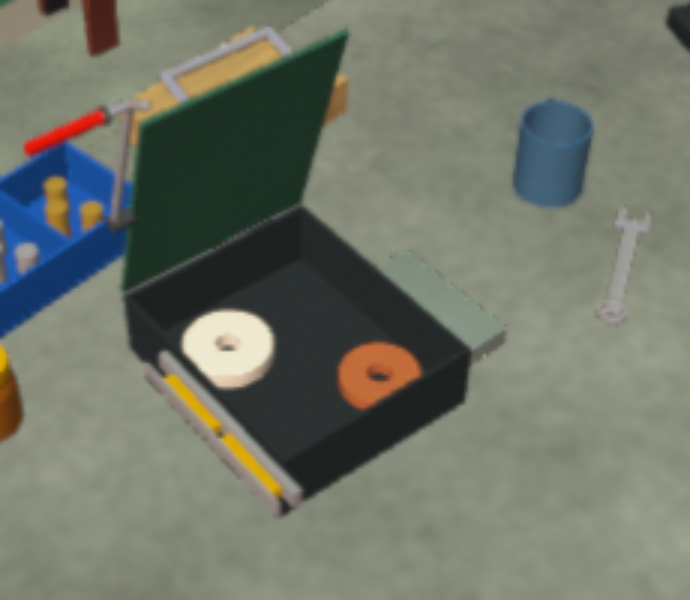

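The prop handle shows at (262,136–212) in the wrist view, matching the prediction. The lid stands, and the hole is at crop (220,433) in the side view. I'll grip the handle.

Emit:
play_rows(targets=[[[0.053,0.008,0.06],0,50],[[0.053,0.008,0.14],0,50],[[0.053,0.008,0.2],0,50],[[0.053,0.008,0.256],0,50],[[0.053,0.008,0.256],0,50],[[0.053,0.008,0.256],0,0],[[0.053,0.008,0.256],0,0],[[0.053,0.008,0.256],0,0],[[0.053,0.008,0.256],0,0]], force=15)

```text
t: 9.62
ee_pos: [653.1, 116.6, 347.4]
eef_rot: [0.762, 0.647, 0.0, 0.0]
ft_force: [-1.4, -0.1, 0.2]
opening: 0.154
gripper_force: 0.7
```

```bash
python3 - <<'E'
from h import *
m=camera_model('side');mt=camera_model('top')
for u,v in ((220,433),(168,378),(278,492)):
    print(inB(atz(m,(u+.5)/3-.5+170,(v+.5)/3-.5+80,55)).round(1))
S=get_state();g=inB(S['ee_pos'])+[0,0,19];print('grip',g)
th=1.3;pv=np.array([130-130*np.cos(th),78+130*np.sin(th)]);r=g[[0,2]]-pv;print(pv,np.hypot(*r))
a0=np.arctan2(-r[1],-r[0]);print('phi',a0)
pts=[]
for ph in np.linspace(a0,.55,19)[1:]: pts.append((pv[0]-170*np.cos(ph),g[1],pv[1]-170*np.sin(ph)))
rows(pts)
for ph in (.4,.5,.6,.7,.8):print(ph,pv-170*np.array([np.cos(ph),np.sin(ph)]),pv-170*np.array([np.cos(ph),np.sin(ph)])-32*np.array([np.cos(ph+.785),np.sin(ph+.785)]))
E
```

```text
[-52.6 124.6  55. ]
[ 31.8 123.8  55. ]
[-138.  124.   55.]
grip [ 51.93067393 181.92262304 366.38505291]
[ 95.22515228 203.2625641 ] 168.77013423863542
phi -1.3113667444951014
tcp box [ 51.9 181.9 347.4] yaw turn -0.003 F [-1.4 -0.1  0.2] open 13.5 gf 0.7 t 9.625
[-0.0, -0.043, 0.01]
[-0.0, -0.083, 0.028]
[-0.001, -0.121, 0.05]
[-0.001, -0.157, 0.075]
[-0.001, -0.19, 0.105]
[-0.001, -0.219, 0.137]
[-0.001, -0.246, 0.172]
[-0.001, -0.268, 0.21]
[-0.002, -0.286, 0.25]
[-0.002, -0.301, 0.291]
[-0.002, -0.31, 0.334]
[-0.002, -0.316, 0.378]
[-0.002, -0.317, 0.422]
[-0.002, -0.313, 0.466]
[-0.002, -0.305, 0.509]
[-0.002, -0.292, 0.551]
[-0.002, -0.275, 0.591]
[-0.001, -0.254, 0.63]
0.4 [-61.3552167  137.06144591] [-73.39672237 107.41347564]
0.5 [-53.96388324 121.76022254] [-62.98537337  91.05822398]
0.6 [-45.08190226 107.27334363] [-50.99323709  75.82408099]
0.7 [-34.79801956  93.74555727] [-37.540135   61.8632612]
0.8 [-23.21498831  81.31202865] [-22.76048605  49.31525651]
```

Emit:
play_rows(targets=[[[0.01,0,0],0,0],[[0.01,0,0],0,0],[[0.01,-0.021,0.004],0,0],[[0.01,-0.043,0.01],0,0],[[0.01,-0.083,0.028],0,0],[[0.01,-0.121,0.05],0,0],[[0.01,-0.157,0.075],0,0],[[0.01,-0.19,0.105],0,0],[[0.01,-0.219,0.137],0,0],[[0.01,-0.246,0.172],0,0],[[0.01,-0.268,0.21],0,0],[[0.01,-0.268,0.21],0,0]])

```text
t: 11.12
ee_pos: [545.6, 135.1, 261.5]
eef_rot: [0.763, 0.647, -0.004, 0.0]
ft_force: [-5.0, -7.0, 1.2]
opening: 0.129
gripper_force: 15.0
```

```bash
cat > sw.py <<'E'
from h import *
import sys
S=get_state();g=inB(S['ee_pos'])+[0,0,19]
th=float(sys.argv[1]);pv=np.array([130-130*np.cos(th),78+130*np.sin(th)]);r=g[[0,2]]-pv
a0=np.arctan2(-r[1],-r[0]);print('grip',g.round(1),'R',np.hypot(*r),'phi',a0,'tip',(g[[0,2]]-32*np.array([np.cos(a0+.785),np.sin(a0+.785)])-[-50,55]).round(1))
rows([(pv[0]-170*np.cos(ph),g[1],pv[1]-170*np.sin(ph)) for ph in np.arange(a0,float(sys.argv[2])+.01,float(sys.argv[3]))[1:]],S)
E
python3 sw.py 1.3 .5 .1
```

```text
grip [-57.1 183.4 280.5] R 170.8175382457586 phi -0.4689772306574632 tip [-37.6 215.5]
tcp box [-57.1 183.4 261.5] yaw turn -0.004 F [-5.  -7.   1.2] open 11.3 gf 15.0 t 11.125
[0.0, -0.015, 0.04]
[0.0, -0.028, 0.08]
[0.0, -0.037, 0.122]
[0.001, -0.042, 0.164]
[0.001, -0.043, 0.206]
[0.001, -0.039, 0.249]
[0.001, -0.031, 0.29]
[0.002, -0.02, 0.331]
[0.002, -0.004, 0.371]
```

Emit:
play_rows(targets=[[[-0.005,-0.015,0.04],0,0],[[-0.005,-0.028,0.08],0,0],[[-0.005,-0.037,0.122],0,0],[[-0.005,-0.042,0.164],0,0],[[-0.005,-0.043,0.206],0,0],[[-0.005,-0.039,0.249],0,0],[[-0.005,-0.031,0.29],0,0],[[-0.005,-0.02,0.331],0,0],[[-0.005,-0.004,0.371],0,0],[[-0.005,-0.004,0.371],0,0]])

```text
t: 12.38
ee_pos: [544.8, 135.0, 113.0]
eef_rot: [0.762, 0.647, -0.002, -0.001]
ft_force: [-2.5, -4.3, -2.2]
opening: 0.129
gripper_force: 15.0
```

```bash
python3 sw.py 1.3 .8 .05;python3 - <<'E'
from h import *
p,d,m=snap('side')
cv2.imwrite('pics/s3.png',cv2.resize(p[80:280,170:400,::-1],None,fx=3,fy=3,interpolation=2))
E
```

```text
grip [-57.9 183.2 132. ] R 168.92654349227496 phi 0.4355728335529184 tip [-18.9  46.9]
tcp box [-57.9 183.2 113. ] yaw turn -0.004 F [-2.5 -4.3 -2.2] open 11.4 gf 15.0 t 12.375
[0.0, 0.007, 0.02]
[0.0, 0.018, 0.039]
[0.0, 0.029, 0.057]
[0.0, 0.041, 0.074]
[0.001, 0.054, 0.091]
[0.001, 0.068, 0.107]
[0.001, 0.083, 0.122]
```

View pics/s3.png

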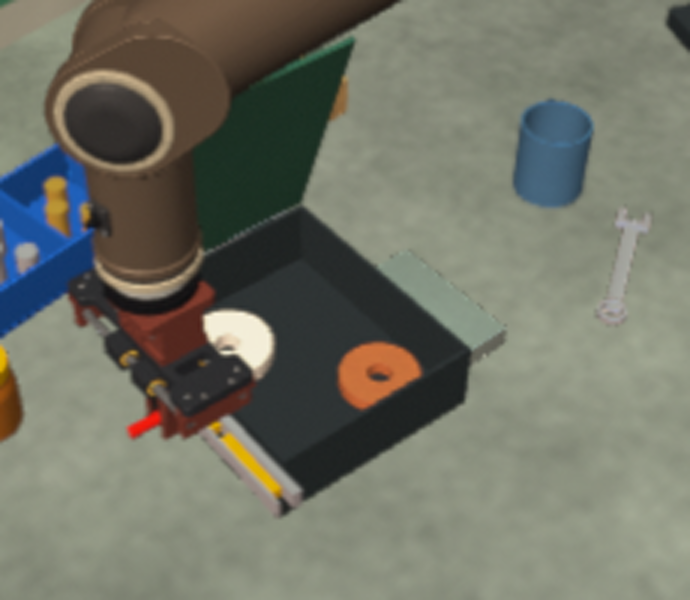

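Emit:
play_rows(targets=[[[0,0.007,0.02],0,0],[[0,0.018,0.039],0,0],[[0,0.029,0.057],0,0],[[0,0.041,0.074],0,0],[[0,0.041,0.074],0,0],[[0,0.041,0.074],0,0]])

```text
t: 13.18
ee_pos: [562.0, 132.3, 85.4]
eef_rot: [0.763, 0.647, -0.001, 0.0]
ft_force: [-2.0, -5.0, -3.0]
opening: 0.129
gripper_force: 15.0
```

```bash
python3 sw.py 1.3 .84 .02
```

```text
grip [-40.5 183.1 104.4] R 167.91899609620577 phi 0.6295084735174209 tip [ 4.5 17.8]
tcp box [-40.5 183.1  85.4] yaw turn -0.004 F [-2. -5. -3.] open 11.3 gf 15.0 t 13.175
[0.0, 0.001, 0.01]
[0.0, 0.006, 0.017]
[0.0, 0.011, 0.023]
[0.0, 0.017, 0.03]
[0.0, 0.023, 0.036]
[0.0, 0.028, 0.042]
[0.0, 0.034, 0.049]
[0.0, 0.04, 0.055]
[0.0, 0.046, 0.061]
[0.0, 0.052, 0.066]
[0.0, 0.059, 0.072]
```

Emit:
play_rows(targets=[[[0,0.003,0.01],0,0],[[0,0.008,0.018],0,0],[[0,0.014,0.026],0,0],[[0,0.014,0.026],0,0]])

```text
t: 13.68
ee_pos: [569.0, 131.1, 75.7]
eef_rot: [0.763, 0.647, 0.0, 0.001]
ft_force: [-0.9, -5.7, -0.4]
opening: 0.131
gripper_force: 15.0
```

```bash
python3 sw.py 1.3 .84 .03
```

```text
grip [-33.4 183.1  94.7] R 168.33902964573645 phi 0.7009880353032139 tip [13.9  7.8]
tcp box [-33.4 183.1  75.7] yaw turn -0.004 F [-0.9 -5.7 -0.4] open 11.5 gf 15.0 t 13.675
[0.0, 0.005, 0.012]
[0.0, 0.014, 0.022]
[0.0, 0.023, 0.031]
[0.0, 0.032, 0.04]
```

Emit:
play_rows(targets=[[[0,0.002,0.003],0,0],[[0,0.004,0.006],0,0],[[0,0.004,0.006],0,0]])

```text
t: 14.05
ee_pos: [570.6, 130.8, 73.5]
eef_rot: [0.763, 0.647, 0.0, 0.001]
ft_force: [0.0, -5.9, -0.8]
opening: 0.13
gripper_force: 15.0
```

Emit:
play_rows(targets=[[[0,0.002,0.003],0,0],[[0,0.004,0.006],0,0],[[0,0.004,0.006],0,0]])

```text
t: 14.42
ee_pos: [572.2, 130.6, 71.1]
eef_rot: [0.763, 0.647, 0.0, 0.001]
ft_force: [0.3, -6.9, 0.0]
opening: 0.129
gripper_force: 15.0
```

Emit:
play_rows(targets=[[[0,0.002,0.003],0,0],[[0,0.002,0.003],0,0]])

```text
t: 14.68
ee_pos: [573.0, 130.4, 70.0]
eef_rot: [0.763, 0.647, 0.0, 0.001]
ft_force: [-0.9, -6.3, 0.4]
opening: 0.129
gripper_force: 15.0
```

Emit:
play_rows(targets=[[[0,0.002,0.003],0,0],[[0,0.002,0.003],0,0]])

```text
t: 14.92
ee_pos: [573.3, 130.5, 69.4]
eef_rot: [0.763, 0.647, 0.0, 0.001]
ft_force: [-4.3, -8.2, 7.5]
opening: 0.13
gripper_force: 15.0
```

Emit:
play_rows(targets=[[[0,0.002,0.003],0,0],[[0,0.002,0.003],0,0]])

```text
t: 15.18
ee_pos: [573.8, 130.5, 68.8]
eef_rot: [0.763, 0.647, -0.0, 0.001]
ft_force: [-7.0, -7.8, 12.8]
opening: 0.133
gripper_force: 15.0
```

Emit:
play_rows(targets=[[[0,-0.002,-0.003],0,0],[[0,-0.006,-0.003],0,0],[[0,-0.01,-0.003],0,0]])

```text
t: 15.55
ee_pos: [572.4, 130.6, 69.7]
eef_rot: [0.763, 0.647, 0.002, 0.002]
ft_force: [2.9, -6.6, 3.3]
opening: 0.129
gripper_force: 15.0
```

```bash
python3 sw.py 1.28 0 1
```

```text
grip [-29.9 183.1  88.7] R 167.3288336563199 phi 0.7479063011043059 tip [18.8  1.8]
tcp box [-29.9 183.1  69.7] yaw turn -0.005 F [ 2.9 -6.6  3.3] open 11.4 gf 15.0 t 15.55
```

Emit:
play_rows(targets=[[[0,-0.004,0],0,0],[[0,-0.008,0],0,0],[[0,-0.012,0],0,0],[[0,-0.016,0],0,0],[[0,-0.02,0],0,0]])

```text
t: 16.18
ee_pos: [564.6, 131.9, 69.7]
eef_rot: [0.763, 0.646, 0.002, 0.002]
ft_force: [2.2, -7.5, 3.2]
opening: 0.129
gripper_force: 15.0
```

Emit:
play_rows(targets=[[[0,-0.004,0],0,0],[[0,-0.008,0],0,0],[[0,-0.008,0],0,0]])

```text
t: 16.55
ee_pos: [560.4, 132.6, 69.3]
eef_rot: [0.763, 0.647, 0.001, 0.002]
ft_force: [1.8, -6.7, 2.3]
opening: 0.129
gripper_force: 15.0
```

Emit:
play_rows(targets=[[[0,-0.004,0.001],0,0],[[0,-0.008,0.001],0,0],[[0,-0.011,0.001],0,0],[[0,-0.011,0.001],0,0]])

```text
t: 17.05
ee_pos: [555.9, 133.3, 68.7]
eef_rot: [0.763, 0.647, 0.001, 0.002]
ft_force: [1.1, -6.4, -0.2]
opening: 0.133
gripper_force: 15.0
```

Emit:
play_rows(targets=[[[0,-0.003,0.001],0,0],[[0,-0.006,0.001],0,0],[[0,-0.006,0.001],0,0]])

```text
t: 17.42
ee_pos: [553.5, 133.7, 68.2]
eef_rot: [0.763, 0.647, 0.001, 0.002]
ft_force: [0.4, -6.1, -0.5]
opening: 0.129
gripper_force: 15.0
```

Emit:
play_rows(targets=[[[0,0,0.002],0,0],[[0,0,0.004],0,0],[[0,0,0.004],0,0]])

```text
t: 17.8
ee_pos: [553.4, 133.7, 66.5]
eef_rot: [0.763, 0.647, 0.001, 0.002]
ft_force: [1.6, -5.8, 0.0]
opening: 0.132
gripper_force: 15.0
```

```bash
python3 sw.py 1.17 0 1
```

```text
grip [-49.3 183.2  85.5] R 170.61986921434965 phi 0.7176733026451444 tip [-1.4 -1.4]
tcp box [-49.3 183.2  66.5] yaw turn -0.004 F [ 1.6 -5.8  0. ] open 11.5 gf 15.0 t 17.8
```

Emit:
play_rows(targets=[[[0,0,0.004],0,0],[[0,0,0.008],0,0],[[0,0,0.008],0,0]])

```text
t: 18.18
ee_pos: [553.2, 133.8, 63.2]
eef_rot: [0.763, 0.647, 0.001, 0.002]
ft_force: [0.5, -6.5, 0.1]
opening: 0.131
gripper_force: 15.0
```

Emit:
play_rows(targets=[[[0,0,0.003],0,0],[[0,0,0.006],0,0],[[0,0,0.006],0,0]])

```text
t: 18.55
ee_pos: [553.2, 133.8, 60.8]
eef_rot: [0.763, 0.647, 0.001, 0.001]
ft_force: [-0.2, -6.3, -0.6]
opening: 0.132
gripper_force: 15.0
```

Emit:
play_rows(targets=[[[0,0,0.004],0,0],[[0,0,0.004],0,0]])

```text
t: 18.8
ee_pos: [553.1, 133.8, 59.1]
eef_rot: [0.763, 0.647, 0.001, 0.001]
ft_force: [0.7, -6.3, -0.7]
opening: 0.135
gripper_force: 15.0
```

Emit:
play_rows(targets=[[[0,0,0.003],0,0],[[0,0,0.003],0,0]])

```text
t: 19.05
ee_pos: [553.2, 133.8, 58.0]
eef_rot: [0.763, 0.647, 0.001, 0.001]
ft_force: [-0.2, -6.4, 0.1]
opening: 0.128
gripper_force: 15.0
```

Emit:
play_rows(targets=[[[-0.003,0,0],0,0],[[-0.003,0,0],0,30],[[-0.003,0,0],0,40],[[-0.003,0,0],0,40],[[-0.003,0,-0.03],0,40],[[-0.003,0,-0.08],0,50],[[0.02,0,-0.16],0,60],[[0.06,-0.05,-0.26],0,60],[[0.1,-0.15,-0.36],0,60],[[0.2,-0.25,-0.4],0,60],[[0.3,-0.35,-0.4],0,60],[[0.3,-0.35,-0.4],0,60]])

```text
t: 20.55
ee_pos: [430.0, 280.6, 218.3]
eef_rot: [0.76, 0.65, 0.001, -0.0]
ft_force: [0.2, -0.3, -0.5]
opening: 0.681
gripper_force: 0.0
```

```bash
python3 - <<'E'
from h import *
p,d,m=snap('side')
cv2.imwrite('pics/s4.png',cv2.resize(p[60:260,150:380,::-1],None,fx=3,fy=3,interpolation=2))
rows([])
E
```

```text
tcp box [-192.   306.7  217.7] yaw turn -0.001 F [ 0.3 -0.4 -0.1] open 60.0 gf 0.0 t 20.6
```

View pics/s4.png

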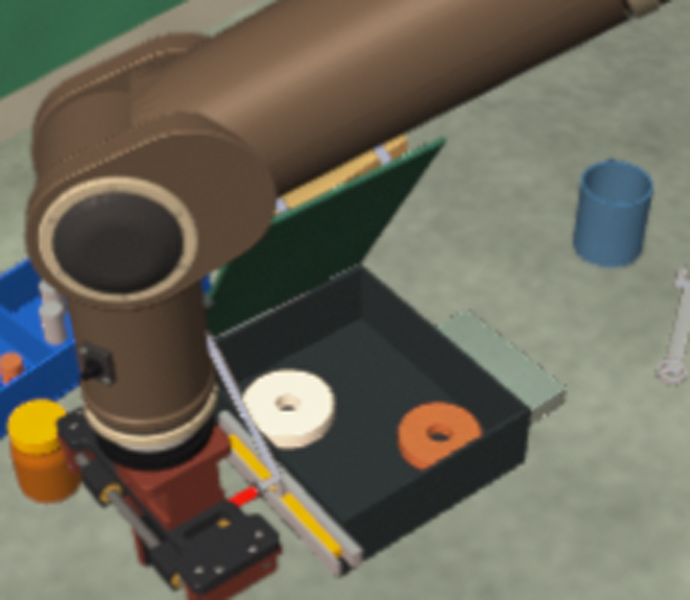

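Emit:
play_rows(targets=[[[0.05,-0.05,0],0,60],[[0.1,-0.1,0],0,60],[[0.2,-0.1,0],0,60],[[0.3,-0.1,0],0,60],[[0.3,-0.1,0],0,60],[[0.3,-0.1,0],0,60]])

```text
t: 21.35
ee_pos: [413.8, 399.5, 216.2]
eef_rot: [0.763, 0.647, -0.001, 0.0]
ft_force: [0.4, 0.8, -0.5]
opening: 0.683
gripper_force: 0.0
```

```bash
python3 - <<'E'
from h import *
for n in('top','side'):
  p,d,m=snap(n)
  cv2.imwrite('pics/e_%s.png'%n,p[...,::-1])
  hsv=cv2.cvtColor(p,cv2.COLOR_RGB2HSV);q=((hsv[...,0]<8)|(hsv[...,0]>172))&(hsv[...,1]>150)
  g=(hsv[...,0]>65)&(hsv[...,0]<95)&(hsv[...,1]>90)
  def pts(k):return np.array([inB(world(m,u,v,d[v,u])) for v,u in zip(*np.nonzero(k&(d>0)))])
  P=pts(q);P=P[(abs(P[:,0]+45)<30)&(abs(P[:,1]-186)<45)&(P[:,2]>40)&(P[:,2]<150)]
  print(n,len(P),np.median(P,0),P.min(0),P.max(0))
  G=pts(g);G=G[(abs(G[:,0]-70)<90)&(abs(G[:,1])<110)&(G[:,2]>85)]
  if len(G)>20:
    A=np.polyfit(G[:,2],G[:,0],1);print('lid angle',np.arctan2(1,-A[0]),len(G),G[:,2].max())
E
```

```text
top 67 [-52.72578769 184.7484366   78.94269795] [-57.7613845  154.88249658  68.80672455] [-48.20285966 218.57448187  83.55731301]
lid angle 1.0677206340244745 784 309.5070511261056
side 101 [-53.39734589 186.29638891  78.93030383] [-58.0479251  150.61872979  72.58480783] [-43.54902294 221.95442649  84.74337379]
lid angle 1.0740250669818023 1677 309.673346900251
```

```bash
python3 -c "
from station import *
print(hand_in())"
```

```text
the job is handed in; nothing more can be done
None
```

The job is handed in: the lid stands open at about 1.07 rad on its prop, with the tip about 12 mm down in the hole. The bystanders in the camera views looked undisturbed, though I did not measure them, and the robot is clear of everything; `hand_in` returned no verdict.

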